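# Index the stone-cleaning turntable to the red-marked hole

### The job

The turntable that carries the ochre stone is locked by a spring plunger, the yellow button inside the blue collar. Press the button fully in with the fingertips, and turn the table by pushing the collar until its plunger springs up and locks in the neighbouring hole that the red disc marks (not the white one). Grasp and lift nothing, leave the stone lying on the table and the tools around it where they are, and finish with the hand clear.

Things in the scene. Friction and masses are not known exactly. Their poses are not given: they have to be found in the camera images.
- index_base: fixed grey round flange, 280 mm across, 8 mm thick. Origin: centre of its underside, on the turntable's vertical axis; z up; its x axis points to the hole in which the plunger starts. Six holes lie every 60 degrees (a small brass dot on the flange at each); stops end the travel at 77 degrees either way.
- turntable (a joint): angle of the table (aluminium disc 140 mm across, black rubber mat, mat top 56 mm above the work surface), rad, counterclockwise positive from above; 0 = starting hole, +1.047 and -1.047 = its neighbours. Locked with 1 to 2 degrees of play while the plunger is up; else 0.12 N m of friction holds it.
- plunger (a joint): spring plunger's travel, m: 0 = up (locked in a hole), 0.011 = fully in; 4 N starts it, 8 N at the bottom. Its pin leaves the hole only when over 8 mm in: hold it down while starting to turn. 10 degrees or more from a hole the button stays in by itself (at 8 to 10 mm); within about 2 degrees of a hole, if nothing presses it, it springs up to 0 and locks.
- plunger_top (a point): centre of the flat top of the yellow round button, 40 mm across, 92 mm from the turntable axis; about 69 mm above the work surface when up and 58 mm when in. It turns with the table.
- collar_rim (a point): centre of the upper rim of the fixed blue collar round the button: inside diameter 52 mm, outside 60 mm, rim 78 mm above the work surface, bottom 54 mm. It is part of the turntable, on the plunger axis: fingertips inside it (or the finger's outside against it) push the table round.
- pointer_tip (a point): outer end of the red pointer on the turntable, in line with axis and plunger, 129 mm from the axis, 46 mm above the work surface. Straight above the red disc when the table is in the marked hole.
- red_mark: flat red disc, 18 mm across, 4 mm high, on the flange 129 mm from the axis, fixed; marks the hole to turn to, 60 degrees from the start on one side or the other. Origin: centre of its underside.
- white_mark: the same in white at the other neighbouring hole (the wrong one).
- table_center (a point): point on the turntable axis at the top of the rubber mat, 56 mm above the work surface.
- work_stone: ochre stone, 40x51x25 mm, lying loose on the middle of the rubber mat. Origin: centre of its underside.
- loupe: black and clear stand loupe, 42 mm across, 40 mm high; bystander.
- brush_small: flat brush with red handle, 184x33x13 mm; bystander.
- polish_pot: low round pot, cream lid, red band, 63 mm across, 34 mm high; bystander.
- tool_tin: open grey tin, 73 mm across, 100 mm high; bystander.
- dark_stone: flat dark stone, 53x72x17 mm; bystander.

How it is judged:
On the way, in this order (a step that is already met when the one before it is completed fails the run):
1. the fingertips press the plunger in at the starting hole (value of joint plunger above 0.008 m and contact force between the fingers and plunger above 1 N and value of joint turntable between -0.2 and 0.2 rad), for 0.05 s.
2. the table is turned away from the starting hole with the plunger in (value of joint plunger above 0.007 m and (value of joint turntable above 0.4 rad or value of joint turntable below -0.4 rad)), for 0.02 s.
At the end, for the whole second after the job is handed in: The pointer stands over the red disc (within 8 mm), the plunger has sprung up again (within 2.5 mm of fully up), the table is at rest, and the stone still lies on the mat within 35 mm of the table's centre (horizontal distance between pointer_tip and red_mark below 0.008 m and value of joint plunger below 0.0025 m and velocity of joint turntable between -0.05 and 0.05 rad/s and horizontal distance between work_stone and table_center below 0.035 m and z of work_stone in the frame of table_center between -0.005 and 0.012 m); the robot touches nothing.
It fails at once if the stone is lifted or knocked off the table (z of work_stone in the frame of table_center above 0.02 m or horizontal distance between work_stone and table_center above 0.05 m).
It fails at once if a tool or stone beside the turntable is displaced by more than 30 mm (distance of any of loupe, brush_small, polish_pot, tool_tin, dark_stone from where it was at the start of the episode above 0.03 m).
It also fails if it takes over 40 s, if anything falls off the work surface, if the arm or the gripper's body presses on something with over 40 N, if the wrist force passes 120 N, or if a joint passes its speed limit or range.

### The arm

A 7-joint arm with a two-finger parallel gripper is mounted at the origin on a cart in front of the work surface, level with it; the furniture and walls round the work are solid. World frame = base frame: x ahead of the robot, y to its left, z up, the work surface at z = 0. Lengths are in m, angles in rad, forces in N, time in s.
With the tool pointing down it reaches from about 0.425 to 0.875 m from the base axis. Payload 8.4 kg.
Tool frame: the origin (TCP) lies at the very end of the fingers, on their centre line; the grasp point (between the pads) lies 19 mm behind it; z points along the fingers, y is the line along which they close (so a half turn about z gives the same grasp; the last joint's range is limited). The gripper opens to 87 mm and grips with 3 to 60 N. Pads are 19 mm wide; open, the fingers measure 117 mm over their backs; the gripper's body (75 mm by 190 mm) begins 51 mm behind the grasp point.
Start: joints at [-1.298, 0.333, 0.04, 1.465, -0.013, 1.343, -0.059], TCP at [0.236, 0.606, 0.223] pointing down, gripper open.
Joint ranges: [-2.58, 2.58], [-0.38, 2.09], [-1.3, 1.39], [0.25, 2.4], [-1.5, 4.64], [0.08, 2.09], [-2.65, 2.65]. Speed limits (rad/s): [2.22, 2.22, 2.79, 2.79, 3.14, 3.14, 3.14].

### API

Orientations are given as a unit quaternion [x, y, z, w].
In Python, from plant import get_obs, camera, sign_off gives the robot as it stands.
- The arm moves only by the shell command python3 -m jog 'ROWS'. ROWS is JSON, a list of rows, each a list of 3 entries, a list of its own where there are three numbers: the closure, from 0 (fully open) to 1 (shut), then the shift along the tool's x, y, z in m, then the turn about the tool's z in rad. In form: [[gripper, [x, y, z], yaw], ...]. A call has 1 to 12 rows; each row is the pose to reach, as a shift and turn from the pose commanded when the call began, along the tool's axes at that moment; what a row does not reach only later rows make up. A row lasts 1/12 s, in which the tool goes at most 41.7 mm and 7.16 degrees, less where a joint would pass 70% of its speed; a pose out of reach is approached as far as the arm can. A call with a gripper value outside its range is refused whole. The fingers move at their own pace and stop on an object; the grip force is fixed at half the most. Time passes only in rows, so rows that repeat a pose let the fingers close. It gives the time, the measured TCP pose, the force, the opening and the grip force at its end, in the units of the state.
- get_obs(): the state, without advancing time (a new reading comes with each control period).
- camera(name): name is "scene" or "side" or "wrist"; returns a dict with "image" (420x560x3 uint8, red, green, blue), "K" (3x3 intrinsics, pixels), "R" (3x3) and "t" (3): a world point X has camera coordinates R X + t; the wrist camera has in their place "hand_eye" (4x4, takes a point from camera to tool coordinates, whose origin is the TCP and whose axes are the flange's). Camera axes: x right, y down, z forward; pixel columns grow to the right and rows downward; lengths in m; the calibration is good to about 2 mm. A picture is of the moment at which its call begins: read the wrist's pose just before it. There is no depth.
- sign_off(): hands the job in; it is judged then, once.
The state is a dict: "time": time; "joints": joint angles; "qd": joint speeds; "joint_torque": joint torques, N m; "tcp_pos": TCP position; "tool_rot": TCP orientation; "force": force on the tool from outside, world axes, zero at the start; "torque": the same for the moment, N m; "grip_width": finger opening in m; "gripper_force": force on a finger pad.
Only numpy, scipy, OpenCV 4.12 (cv2) and the standard library are available. Lean on these libraries where they do the work, as an engineer would, in place of code of your own. Each camera call takes 0.05 s, during which the arm holds its last target. There are 200 camera calls.

## Working session

There is one attempt and no reset: what is moved stays moved. The work goes in short steps, Python scripts to look and compute and a shell command to move; the robot and the scene stay as the last step left them, time stands still between calls to the robot, and variables do not carry over. Pictures are saved under pics/ and viewed, at most 10 in all, crops included, and the job is handed in when it is done.

```bash
mkdir -p pics
python3 - <<'E'
from plant import get_obs,camera
import cv2,numpy as np
o=get_obs();print({k:np.round(v,3).tolist() for k,v in o.items()})
a=camera("scene");b=camera("side")
for n,c in(("scene",a),("side",b)):
    cv2.imwrite(f"pics/{n}0.png",c["image"][:,:,::-1]);np.savez(f"{n}.npz",**c)
    print(n,c["K"].tolist(),(-c["R"].T@c["t"]).round(3),c["R"][2].round(2))
E
```

```text
{'time': 0.0, 'joints': [-1.298, 0.334, 0.04, 1.466, -0.013, 1.343, -0.058], 'qd': [0.0, 0.0, 0.001, -0.001, 0.0, 0.0, 0.001], 'joint_torque': [0.001, -65.635, 1.336, -40.379, -0.06, 0.045, 0.0], 'tcp_pos': [0.236, 0.605, 0.222], 'tool_rot': [0.185, 0.983, -0.001, -0.0], 'force': [0.464, 0.16, -0.018], 'torque': [-0.017, 0.005, -0.021], 'gripper_force': 0.0, 'grip_width': 0.087}
scene [[380.9682237633572, 0.0, 281.8691563446426], [0.0, 380.9682237633572, 203.01030555298962], [0.0, 0.0, 1.0]] [ 0.06  -0.295  0.705] [ 0.56  0.42 -0.72]
side [[436.43756721702454, 0.0, 279.2062092251926], [0.0, 436.43756721702454, 208.81308140146012], [0.0, 0.0, 1.0]] [ 0.108 -0.681  0.528] [ 0.43  0.77 -0.47]
```

View pics/scene0.png

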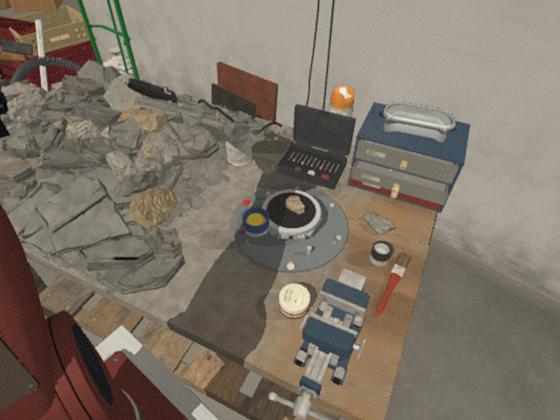

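View pics/side0.png

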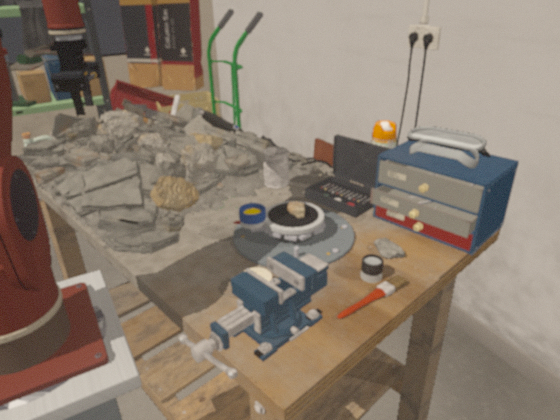

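The scene view shows the mat at about (292,212), the yellow button in its blue collar at (256,220), red blobs at (247,202) and (242,230), and the white disc at (291,266). The side view shows the button at (252,212) and red at (237,222). Next I'll measure these with colour masks.

```bash
cat > h.py <<'E'
import numpy as np,cv2
def ray(c,px,z):
    d=np.linalg.inv(c["K"])@[px[0],px[1],1.];o=-c["R"].T@c["t"];d=c["R"].T@d
    return o+d*(z-o[2])/d[2]
def blobs(im,lo,hi,box,mn=6):
    hsv=cv2.cvtColor(np.ascontiguousarray(im),cv2.COLOR_RGB2HSV)
    m=cv2.inRange(hsv,np.array(lo),np.array(hi))
    if lo[0]==0 and hi[0]<9: m|=cv2.inRange(hsv,np.array([172,lo[1],lo[2]]),np.array([180,hi[1],hi[2]]))
    k=np.zeros_like(m);x0,y0,x1,y1=box;k[y0:y1,x0:x1]=m[y0:y1,x0:x1]
    n,_,s,ce=cv2.connectedComponentsWithStats(k)
    return [(ce[i].round(1).tolist(),s[i].tolist()) for i in range(1,n) if s[i][4]>=mn]
E
python3 - <<'E'
from h import *
for n,box in(("scene",(225,180,360,280)),("side",(222,190,360,270))):
    c=dict(np.load(n+".npz"))
    for nm,lo,hi,z in(("red",(0,130,70),(8,255,255),(.012,.046)),("yel",(20,130,90),(32,255,255),(.069,)),("blue",(105,110,30),(125,255,255),(.078,.066)),("blk",(0,0,0),(180,255,38),(.056,)),("white",(0,0,190),(180,40,255),(.012,))):
        for p,s in blobs(c["image"],lo,hi,box,4 if nm=="red" else 15): print(n,nm,p,s,[ray(c,p,q).round(3).tolist() for q in z])
    im=c["image"];x0,y0,x1,y1=box
    cv2.imwrite(f"pics/{n}1.png",cv2.resize(im[y0:y1,x0:x1,::-1],None,fx=5,fy=5,interpolation=cv2.INTER_CUBIC))
E
```

```text
scene red [355.4, 182.4] [351, 180, 9, 6, 39] [[0.787, 0.011, 0.012], [0.751, -0.004, 0.046]]
scene red [246.1, 202.0] [243, 200, 7, 5, 30] [[0.544, 0.188, 0.012], [0.52, 0.164, 0.046]]
scene red [242.0, 231.1] [240, 230, 5, 3, 9] [[0.466, 0.13, 0.012], [0.446, 0.11, 0.046]]
scene yel [255.5, 219.1] [247, 213, 18, 13, 170] [[0.478, 0.096, 0.069]]
scene blue [256.9, 219.9] [243, 208, 26, 25, 180] [[0.472, 0.087, 0.078], [0.48, 0.094, 0.066]]
scene blk [280.7, 197.9] [270, 193, 22, 12, 56] [[0.577, 0.102, 0.056]]
scene blk [280.7, 208.8] [274, 202, 13, 15, 54] [[0.548, 0.08, 0.056]]
scene white [304.5, 218.7] [279, 191, 41, 41, 216] [[0.592, 0.04, 0.012]]
scene white [290.2, 266.0] [287, 264, 7, 5, 33] [[0.46, -0.019, 0.012]]
side red [351.0, 203.5] [349, 203, 5, 2, 8] [[0.758, 0.095, 0.012], [0.715, 0.043, 0.046]]
side yel [251.9, 210.9] [244, 208, 16, 6, 68] [[0.478, 0.099, 0.069]]
side blue [244.2, 207.7] [240, 205, 11, 9, 28] [[0.463, 0.106, 0.078], [0.473, 0.127, 0.066]]
side blue [257.0, 217.1] [247, 206, 18, 17, 102] [[0.467, 0.053, 0.078], [0.477, 0.072, 0.066]]
side white [301.8, 223.4] [272, 207, 51, 24, 146] [[0.596, 0.076, 0.012]]
side white [319.6, 265.9] [315, 264, 10, 5, 29] [[0.533, -0.089, 0.012]]
```

View pics/scene1.png

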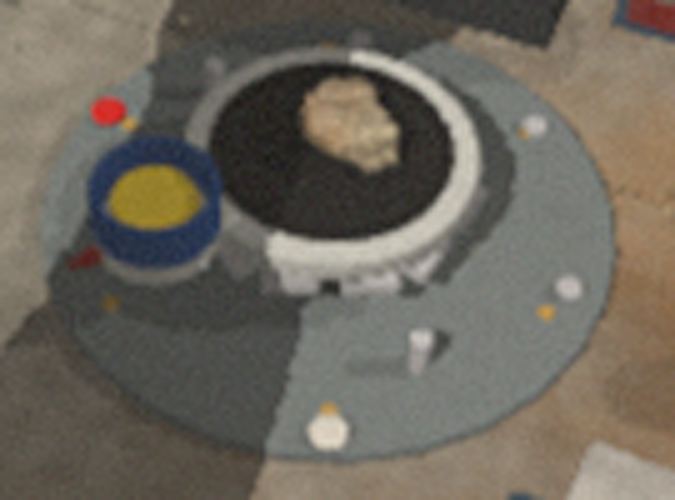

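The crop shows the red disc at (246,202), the dark red pointer at (242,231), the button at (255.5,219) and the white disc at (290,266).

- **Marks:** they are 0.223 m apart, as expected for 120° at 129 mm.
- **Axis:** it comes out at (0.562, 0.060).
- **Start angle:** the button lies at 158°. The predicted position (0.477, 0.095) matches the measured one.
- **Red hole:** it lies at 98°, so the table turns −60° (clockwise).

I'll close the fingers and go over the button.

```bash
python3 -m jog '[[1,[0,0,-0.04],0],[1,[-0.03,-0.028,-0.06],0],[1,[-0.06,-0.056,-0.06],0],[1,[-0.09,-0.084,-0.06],0],[1,[-0.12,-0.112,-0.06],0],[1,[-0.15,-0.14,-0.06],0],[1,[-0.18,-0.168,-0.06],0],[1,[-0.21,-0.196,-0.06],0],[1,[-0.24,-0.224,-0.06],0],[1,[-0.27,-0.252,-0.06],0],[1,[-0.30,-0.28,-0.06],0],[1,[-0.30,-0.28,-0.06],0]]'
```

```text
time: 1.1
tcp_pos: [0.4175, 0.2277, 0.2829]
tool_rot: [0.19, 0.982, -0.0, 0.001]
force: [0.5, -0.3, 0.1]
grip_width: 0.0149
gripper_force: 0.0
```

```bash
python3 -m jog '[[1,[-0.03,-0.029,0],0],[1,[-0.06,-0.058,0.01],0],[1,[-0.09,-0.087,0.04],0],[1,[-0.104,-0.1,0.07],0],[1,[-0.104,-0.1,0.1],0],[1,[-0.104,-0.1,0.133],0],[1,[-0.104,-0.1,0.133],0],[1,[-0.104,-0.1,0.133],0]]'
python3 - <<'E'
from h import *
from plant import get_obs,camera
from scipy.spatial.transform import Rotation as Ro
o=get_obs();w=camera("wrist");cv2.imwrite("pics/w0.png",w["image"][:,:,::-1])
T=np.eye(4);T[:3,:3]=Ro.from_quat(o["tool_rot"]).as_matrix();T[:3,3]=o["tcp_pos"]
M=np.linalg.inv(T@w["hand_eye"]);c=dict(K=w["K"],R=M[:3,:3],t=M[:3,3])
print(o["tcp_pos"],T[:3,:2].round(3).tolist(),o["grip_width"])
for nm,lo,hi,z in(("red",(0,130,70),(8,255,255),(.012,.046)),("yel",(20,130,90),(32,255,255),(.069,)),("blue",(105,110,30),(125,255,255),(.078,)),("white",(0,0,190),(180,40,255),(.012,))):
    for p,s in blobs(w["image"],lo,hi,(0,0,560,420),60): print(nm,p,s,[ray(c,p,q).round(4).tolist() for q in z])
E
```

```text
time: 1.77
tcp_pos: [0.4734, 0.1045, 0.1489]
tool_rot: [0.185, 0.983, -0.001, -0.001]
force: [0.6, 0.3, 1.4]
grip_width: 0.0003
gripper_force: 0.0
[0.47335796 0.10454492 0.1488944 ] [[-0.932, 0.363], [0.363, 0.932], [0.002, -0.003]] 0.00031834690683160406
red [110.0, 187.0] [93, 168, 25, 45, 104] [[0.3949, -0.0447, 0.012], [0.3959, -0.0245, 0.046]]
red [269.5, 183.7] [266, 174, 8, 17, 97] [[0.4503, 0.1069, 0.012], [0.4451, 0.1099, 0.046]]
red [375.2, 237.4] [367, 230, 17, 16, 215] [[0.5442, 0.1899, 0.012], [0.5283, 0.1835, 0.046]]
yel [268.7, 226.2] [245, 205, 48, 44, 1593] [[0.4751, 0.0978, 0.069]]
blue [267.1, 219.3] [232, 192, 73, 59, 1174] [[0.4666, 0.1001, 0.078]]
white [63.7, 202.9] [35, 170, 64, 63, 2557] [[0.3921, -0.0974, 0.012]]
white [19.6, 187.3] [6, 172, 28, 32, 111] [[0.3618, -0.1304, 0.012]]
white [10.3, 193.9] [5, 189, 14, 11, 74] [[0.3642, -0.1432, 0.012]]
white [49.5, 240.2] [42, 233, 15, 17, 119] [[0.4218, -0.1336, 0.012]]
```

View pics/w0.png

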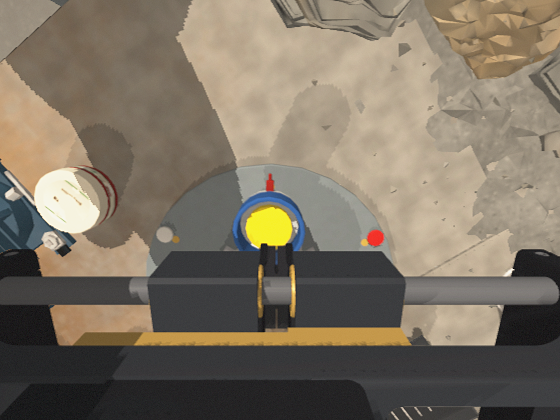

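The wrist view shows the button at (269,228), the pointer at (270,184) and the red disc at (375,237). It agrees with the fixed cameras: button about (0.476, 0.097). I'll descend to just above the rim.

```bash
python3 -m jog '[[1,[-0.0065,-0.0066,0.01],0],[1,[-0.0065,-0.0066,0.035],0],[1,[-0.0065,-0.0066,0.055],0],[1,[-0.0065,-0.0066,0.064],0],[1,[-0.0065,-0.0066,0.064],0],[1,[-0.0065,-0.0066,0.064],0]]'; python3 -c "
from plant import *
print(get_obs()['tcp_pos'],get_obs()['force'])"
```

```text
time: 2.32
tcp_pos: [0.479, 0.0968, 0.0871]
tool_rot: [0.185, 0.983, 0.0, 0.001]
force: [0.9, 0.0, -0.3]
grip_width: 0.0003
gripper_force: 0.0
[0.47897226 0.09682226 0.08706233] [ 0.94199249  0.02143939 -0.32105834]
```

```bash
python3 -m jog '[[1,[0.002,0,0.01],0],[1,[0.002,0,0.018],0],[1,[0.002,0,0.023],0],[1,[0.002,0,0.027],0],[1,[0.002,0,0.030],0],[1,[0.002,0,0.030],0],[1,[0.002,0,0.030],0],[1,[0.002,0,0.030],0]]'; python3 -c "
from plant import *
print(get_obs()['tcp_pos'],get_obs()['force'])"
```

```text
time: 2.98
tcp_pos: [0.4775, 0.0989, 0.0579]
tool_rot: [0.185, 0.983, 0.002, 0.001]
force: [-8.2, 3.1, 28.0]
grip_width: 0.0004
gripper_force: 14.2
[0.4775286  0.09887087 0.05786449] [-8.17144592  3.06991871 27.98198743]
```

The button is bottomed out: TCP at 58 mm and 28 N. I'll ease the force slightly and turn along the arc. Tool +y is the clockwise tangent here.

```bash
python3 -m jog '[[1,[0,0.0037,-0.0005],0.04],[1,[-0.0004,0.0083,-0.001],0.09],[1,[-0.0009,0.0128,-0.001],0.14],[1,[-0.0017,0.0174,-0.001],0.19],[1,[-0.0026,0.0219,-0.001],0.24],[1,[-0.0038,0.0263,-0.001],0.29],[1,[-0.0053,0.0307,-0.001],0.34],[1,[-0.0069,0.035,-0.001],0.39],[1,[-0.0088,0.0392,-0.001],0.44],[1,[-0.0108,0.0433,-0.001],0.49],[1,[-0.0131,0.0473,-0.001],0.54],[1,[-0.0156,0.0512,-0.001],0.59]]'
python3 - <<'E'
from h import *
from plant import get_obs,camera
o=get_obs();print(o["tcp_pos"],o["force"],o["joints"].round(2) if hasattr(o["joints"],"round") else o["joints"])
for n,box in(("scene",(225,180,360,280)),("side",(222,190,360,270))):
    c=camera(n)
    for nm,lo,hi,z in(("red",(0,130,70),(8,255,255),(.012,.046)),("yel",(20,130,90),(32,255,255),(.058,)),("blue",(105,110,30),(125,255,255),(.078,.066))):
        for p,s in blobs(c["image"],lo,hi,box,4 if nm=="red" else 15): print(n,nm,p,s,[ray(c,p,q).round(3).tolist() for q in z])
    x0,y0,x1,y1=box
    cv2.imwrite(f"pics/{n}2.png",cv2.resize(c["image"][y0:y1,x0:x1,::-1],None,fx=5,fy=5,interpolation=cv2.INTER_CUBIC))
E
```

```text
time: 3.98
tcp_pos: [0.5116, 0.1389, 0.0581]
tool_rot: [0.464, 0.886, 0.001, 0.001]
force: [0.9, -3.3, 14.4]
grip_width: 0.0002
gripper_force: 7.1
[0.51163891 0.13887659 0.05813001] [ 0.92498947 -3.31491149 14.36989268] [-0.84  0.27  0.56  1.97 -0.17  0.95  0.41]
scene red [355.3, 182.3] [351, 180, 9, 6, 40] [[0.787, 0.011, 0.012], [0.751, -0.004, 0.046]]
scene blue [250.5, 213.5] [243, 212, 17, 4, 41] [[0.477, 0.11, 0.078], [0.485, 0.118, 0.066]]
side red [350.7, 203.4] [349, 203, 4, 2, 7] [[0.758, 0.095, 0.012], [0.715, 0.044, 0.046]]
side blue [257.2, 204.9] [246, 196, 23, 16, 176] [[0.494, 0.103, 0.078], [0.504, 0.124, 0.066]]
```

View pics/scene2.png

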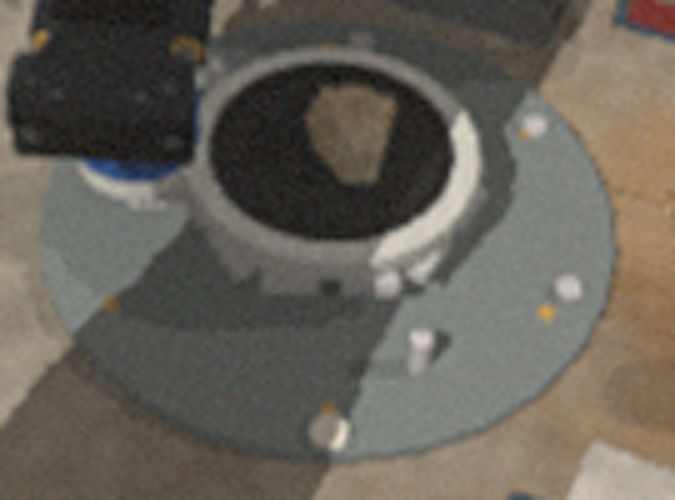

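The crop shows that the table has turned with the hand and the stone has ridden along near the mat centre. The hand covers the collar at about (253,210). I'll turn a little further, then lift so the tips stay inside the collar but off the button.

```bash
python3 -m jog '[[1,[-0.0001,0.0046,0],0.05],[1,[-0.0005,0.0092,0],0.1],[1,[-0.001,0.0137,0],0.15],[1,[-0.0018,0.0183,0],0.2],[1,[-0.0022,0.0201,0],0.22],[1,[-0.0022,0.0201,-0.005],0.22],[1,[-0.0022,0.0201,-0.010],0.22],[1,[-0.0022,0.0201,-0.015],0.22],[1,[-0.0022,0.0201,-0.015],0.22],[1,[-0.0022,0.0201,-0.015],0.22]]'
python3 - <<'E'
from plant import *
import numpy as np
o=get_obs();d=o["tcp_pos"][:2]-np.array([.562,.060])
print(o["tcp_pos"],o["force"],np.hypot(*d),np.degrees(np.arctan2(d[1],d[0])))
E
```

```text
time: 4.92
tcp_pos: [0.5269, 0.1489, 0.0716]
tool_rot: [0.557, 0.831, 0.0, -0.0]
force: [-0.3, -0.4, 0.3]
grip_width: 0.0008
gripper_force: 0.0
[0.52694568 0.14890346 0.07159041] [-0.28926318 -0.35774081  0.30040957] 0.09556479474267468 111.51914307400487
```

```bash
python3 -m jog '[[1,[-0.001,0.0037,0],0.04],[1,[-0.0025,0.0073,0],0.08],[1,[-0.0037,0.011,0],0.12],[1,[-0.004,0.0137,0],0.15],[1,[-0.0045,0.0165,0],0.18],[1,[-0.0048,0.0183,0],0.2],[1,[-0.0052,0.0201,0],0.22],[1,[-0.0052,0.0201,0],0.22]]'
python3 - <<'E'
from plant import *
from h import *
o=get_obs();d=o["tcp_pos"][:2]-np.array([.562,.060])
print(o["tcp_pos"],o["force"],np.hypot(*d),np.degrees(np.arctan2(d[1],d[0])))
a=camera("side")["image"];b=camera("scene")["image"]
f=lambda im,x,y:cv2.resize(im[y:y+80,x:x+100,::-1],None,fx=4,fy=4,interpolation=cv2.INTER_CUBIC)
cv2.imwrite("pics/c3.png",np.hstack([f(a,225,165),f(b,225,165)]))
E
```

```text
time: 5.58
tcp_pos: [0.5477, 0.1515, 0.0712]
tool_rot: [0.645, 0.764, -0.0, 0.0]
force: [-0.9, -0.3, -0.4]
grip_width: 0.0004
gripper_force: 0.1
[0.54770266 0.15149244 0.07124209] [-0.85263078 -0.30823882 -0.39976561] 0.09260281154565715 98.88166571686484
```

View pics/c3.png

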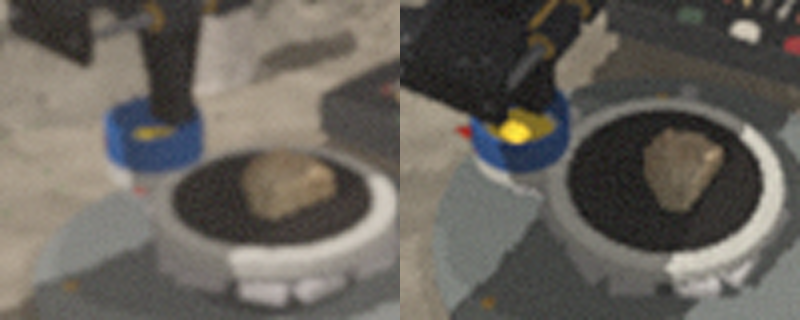

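The crop shows the fingers against the far inner wall of the collar, with the pointer still short of the red disc; the contact force is about 1 N. I'll keep pushing slowly until it locks.

```bash
python3 -m jog '[[1,[0,0.0018,0],0.02],[1,[-0.0001,0.0037,0],0.04],[1,[-0.0002,0.0055,0],0.06],[1,[-0.0003,0.007,0],0.075],[1,[-0.0003,0.007,0],0.075]]'
python3 - <<'E'
from plant import *
from h import *
o=get_obs();d=o["tcp_pos"][:2]-np.array([.562,.060])
print(o["tcp_pos"],o["force"],np.hypot(*d),np.degrees(np.arctan2(d[1],d[0])))
for n in("scene","side"):
  c=camera(n)
  for p,s in blobs(c["image"],(105,110,30),(125,255,255),(225,165,325,245),15)+blobs(c["image"],(0,130,70),(8,255,255),(225,165,290,245),3): print(n,p,s,ray(c,p,.066))
E
```

```text
time: 6.1
tcp_pos: [0.5552, 0.1524, 0.0716]
tool_rot: [0.674, 0.739, 0.0, 0.0]
force: [0.5, 0.3, -0.4]
grip_width: 0.0004
gripper_force: 0.1
[0.55515648 0.15240372 0.07157705] [ 0.47789733  0.295705   -0.40689536] 0.09265678835646861 94.23565530570696
scene [256.7, 199.0] [245, 187, 23, 19, 156] [0.52945824 0.13775477 0.066     ]
scene [242.3, 194.7] [242, 194, 2, 2, 3] [0.5184649 0.1737397 0.066    ]
scene [243.6, 202.3] [243, 201, 2, 4, 7] [0.50167631 0.15415761 0.066     ]
side [265.7, 199.6] [255, 191, 22, 15, 147] [0.53397651 0.13715731 0.066     ]
side [259.8, 211.6] [258, 211, 5, 2, 9] [0.49408058 0.09156535 0.066     ]
```

```bash
python3 -m jog '[[1,[0,0.0018,0],0],[1,[0,0.0036,0],0],[1,[0,0.0036,0],0]]'; python3 -m jog '[[1,[0,0.0018,0],0],[1,[0,0.0036,0],0],[1,[0,0.0036,0],0]]'
python3 - <<'E'
from plant import *
from h import *
o=get_obs();d=o["tcp_pos"][:2]-np.array([.562,.060])
print(o["tcp_pos"],o["force"],np.hypot(*d),np.degrees(np.arctan2(d[1],d[0])))
a=camera("side")["image"];b=camera("scene")["image"]
f=lambda im,x,y:cv2.resize(im[y:y+80,x:x+100,::-1],None,fx=4,fy=4,interpolation=cv2.INTER_CUBIC)
cv2.imwrite("pics/c4.png",np.hstack([f(a,225,165),f(b,225,165)]))
E
```

```text
time: 6.45
tcp_pos: [0.5588, 0.1526, 0.0717]
tool_rot: [0.673, 0.74, 0.0, 0.0]
force: [-0.1, -0.6, -0.2]
grip_width: 0.0006
gripper_force: 0.1
time: 6.7
tcp_pos: [0.5623, 0.1532, 0.0717]
tool_rot: [0.673, 0.74, 0.0, 0.0]
force: [0.7, -0.6, -0.1]
grip_width: 0.0005
gripper_force: 0.0
[0.56234236 0.15319009 0.07166273] [ 0.74526995 -0.60158074 -0.1026857 ] 0.09319072241165988 89.78951141002398
```

View pics/c4.png

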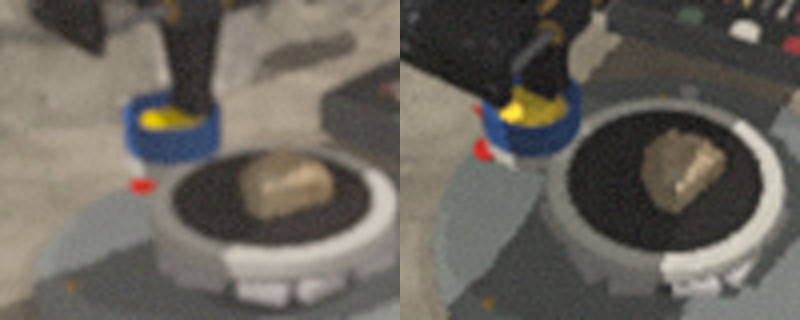

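The crop shows more yellow in the collar than before, so the button looks sprung up; the red disc and pointer are side by side at the collar's left. I'll lift the hand away and measure.

```bash
python3 -m jog '[[1,[0,-0.003,0],0],[1,[0,-0.004,-0.01],0],[1,[0,-0.004,-0.03],0],[1,[0,-0.004,-0.06],0],[1,[0.02,-0.004,-0.09],0],[1,[0.05,-0.004,-0.11],0],[1,[0.08,-0.004,-0.12],0],[1,[0.08,-0.004,-0.12],0],[1,[0.08,-0.004,-0.12],0]]'
python3 - <<'E'
from plant import *
from h import *
ax=np.array([.562,.060])
im=[]
def proj(c,X): 
    q=c["K"]@(c["R"]@np.array(X)+c["t"]); return (q[:2]/q[2]).round(1)
for n in("scene","side"):
  c=camera(n)
  for nm,lo,hi,z in(("red",(0,130,70),(8,255,255),(.012,.046)),("yel",(20,130,90),(32,255,255),(.069,.058)),("blue",(105,110,30),(125,255,255),(.066,))):
    for p,s in blobs(c["image"],lo,hi,(225,165,300,245),5):
      for q in z:
        X=ray(c,p,q);d=X[:2]-ax;print(n,nm,p,s,X.round(4),np.hypot(*d).round(4),np.degrees(np.arctan2(d[1],d[0])).round(1))
  r=ax+.092*np.array([np.cos(np.radians(98)),np.sin(np.radians(98))])
  print("expected up/in",proj(c,[*r,.069]),proj(c,[*r,.058]),"rim",proj(c,[*r,.078]))
  im.append(cv2.resize(c["image"][165:245,225:325,::-1],None,fx=4,fy=4,interpolation=cv2.INTER_CUBIC))
cv2.imwrite("pics/c5.png",np.hstack(im))
E
```

```text
time: 7.55
tcp_pos: [0.5499, 0.2347, 0.1927]
tool_rot: [0.672, 0.741, 0.001, -0.0]
force: [-0.5, -0.9, 0.3]
grip_width: 0.0004
gripper_force: 0.0
scene red [244.9, 202.2] [243, 200, 5, 5, 18] [0.5414 0.1898 0.012 ] 0.1314 99.0
scene red [244.9, 202.2] [243, 200, 5, 5, 18] [0.5177 0.166  0.046 ] 0.1149 112.7
scene yel [257.3, 190.7] [250, 186, 16, 10, 131] [0.5494 0.1532 0.069 ] 0.094 97.7
scene yel [257.3, 190.7] [250, 186, 16, 10, 131] [0.5579 0.1609 0.058 ] 0.101 92.3
scene blue [253.1, 190.2] [246, 181, 21, 22, 156] [0.5466 0.1642 0.066 ] 0.1054 98.4
scene blue [265.3, 195.9] [259, 186, 11, 17, 61] [0.5504 0.1289 0.066 ] 0.0698 99.6
expected up/in [257.9 191.1] [258.  194.4] rim [257.8 188.4]
side red [259.8, 211.2] [258, 210, 5, 3, 13] [0.5403 0.1838 0.012 ] 0.1257 100.0
side red [259.8, 211.2] [258, 210, 5, 3, 13] [0.5117 0.1268 0.046 ] 0.0836 127.0
side yel [267.2, 194.0] [261, 192, 14, 5, 61] [0.5487 0.1563 0.069 ] 0.0972 97.9
side yel [267.2, 194.0] [261, 192, 14, 5, 61] [0.5592 0.1764 0.058 ] 0.1164 91.4
side blue [267.6, 197.0] [257, 189, 22, 16, 132] [0.5444 0.1469 0.066 ] 0.0886 101.4
expected up/in [268.4 194.7] [268.6 198.8] rim [268.3 191.4]
```

View pics/c5.png

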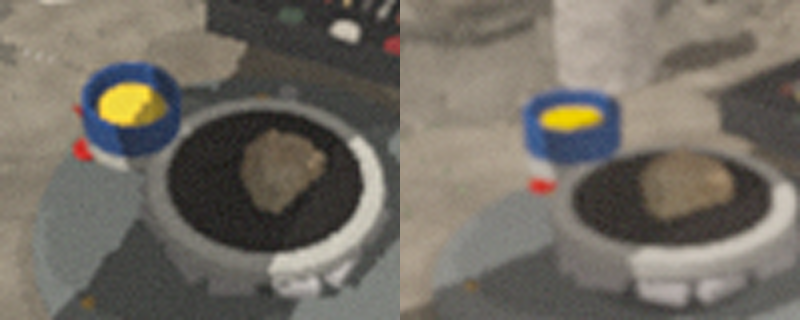

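Both views show the button up: the pixels fit the 69 mm height, with radius 0.094 and 0.097 m, at 97.7–97.9° against 98° for the red hole. The stone is near the mat centre and the hand is clear, so I'll hand in.

```bash
python3 -c "
from plant import *
print(sign_off())"
```

```text
the job is handed in; nothing more can be done
None
```

The table is turned about 60° clockwise to the red-marked hole and the cameras show the plunger sprung up there, with the stone still on the mat and the hand clear; I handed the job in, but the interface returned no verdict.

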